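Load the stud tray into the feeder dock

TASK

Pick up the aluminium tray by its upright black grip, carry it level so that the loose boot studs stay in it, and slide it through the flared mouth into the grooves of the grey feeder dock until it is fully home against the stop; then let go. Leave the cardboard ring that lies between them where it is.

Things in the scene. Friction and masses are not known exactly. Their poses are not given: they have to be found in the camera images.
- tray_grip (a point): Tray's black grip block, 14 mm thick along x (pinch it along x), 50 mm wide along y. Point: its centre, 50 mm above the tray's underside, over its middle; the block spans 34 to 70 mm above the underside, a thinner web below. z up, x the sliding direction. The tray (loose, about 0.35 kg, on the bench) is the same both ways round: either end may go in first.
- tray_slab (a point): Middle of the tray's underside, axes as the grip. Slab 120 x 120 mm, 6 mm thick; on it a rim 104 mm (x) by 88 mm (y), its top 22 mm above the underside, so 16 mm of bare slab stands out on each y side: these flanges run in the dock's grooves. Rim and middle web form two open wells (+x and -x).
- dock_seat (a point): Grey feeder dock, fixed. Point on the grooves' floor, 30 mm above the bench, where the tray's underside middle lies when home (grip centre then 50 mm above it). x: direction the tray slides in, level; z up. Rails at y = +-62 mm (124 mm between) run from x = -60 to the stop face at x = +60 mm; grooves 9 mm high, lips above reach in to y = +-50 mm, tops 17 mm above this point, open between.
- dock_mouth (a point): Middle of the dock's mouth on the floor, at x = -60 mm from dock_seat, same axes. Before it the mouth flares about 11 mm to each side and 8 mm upwards over 27 mm; the floor slopes down 6 mm from 10 mm before it. Nothing of the dock lies more than 35 mm before this point.
- dock_stop (a point): Foot of the stop face, at x = +60 mm from dock_seat, same axes. Behind it a low housing 170 mm wide reaches 100 mm on, at most 35 mm above this point. The tray slides with plain friction and stays where it is left; there is no catch.
- stud0_c (a point): steel screw-in boot stud, 18 mm across, 12 mm tall, lying loose in the tray's +x well; the point is its centre
- stud1_c (a point): steel screw-in boot stud, 18 mm across, 12 mm tall, lying loose in the tray's +x well; the point is its centre
- stud2_c (a point): steel screw-in boot stud, 18 mm across, 12 mm tall, lying loose in the tray's -x well; the point is its centre
- stud3_c (a point): steel screw-in boot stud, 18 mm across, 12 mm tall, lying loose in the tray's -x well; the point is its centre
- tape: loose bystander: cardboard ring (an empty tape core) lying flat between tray and dock, 90 mm across, 25 mm tall; origin at the centre of its underside
Mind the look-alikes: they are no part of the job. What is shaped like the part that bears tray_grip but pink is not meant.

How it is judged:
On the way:
1. the leading edge of the tray is in both grooves, the tray still partly out (x of tray_grip in the frame of dock_seat between -0.118 and -0.02 m and y of tray_grip in the frame of dock_seat between -0.006 and 0.006 m and angle between the x axis of tray_grip and the x axis of dock_seat, either way round below 0.06 rad and z of tray_grip in the frame of dock_seat between 0.046 and 0.06 m), for 0.05 s.
At the end, for the whole second after the job is handed in: The tray is in the dock's grooves, its middle within 5 mm of home along the slide and within 6 mm across it, straight to 0.06 rad, lying flat on the grooves' floor (4 mm, 0.06 rad), released, with all four studs in its wells (x of tray_grip in the frame of dock_seat between -0.005 and 0.005 m and y of tray_grip in the frame of dock_seat between -0.006 and 0.006 m and angle between the x axis of tray_grip and the x axis of dock_seat, either way round below 0.06 rad and z of tray_grip in the frame of dock_seat between 0.046 and 0.054 m and angle between tray_grip's own z axis and vertical below 0.06 rad and x of stud0_c in the frame of tray_grip between -0.052 and 0.052 m and y of stud0_c in the frame of tray_grip between -0.044 and 0.044 m and z of stud0_c in the frame of tray_grip between -0.055 and -0.022 m and x of stud1_c in the frame of tray_grip between -0.052 and 0.052 m and y of stud1_c in the frame of tray_grip between -0.044 and 0.044 m and z of stud1_c in the frame of tray_grip between -0.055 and -0.022 m and x of stud2_c in the frame of tray_grip between -0.052 and 0.052 m and y of stud2_c in the frame of tray_grip between -0.044 and 0.044 m and z of stud2_c in the frame of tray_grip between -0.055 and -0.022 m and x of stud3_c in the frame of tray_grip between -0.052 and 0.052 m and y of stud3_c in the frame of tray_grip between -0.044 and 0.044 m and z of stud3_c in the frame of tray_grip between -0.055 and -0.022 m); the robot touches nothing.
It fails at once if a stud left the tray's wells (not ((x of stud0_c in the frame of tray_grip between -0.052 and 0.052 m and y of stud0_c in the frame of tray_grip between -0.044 and 0.044 m and z of stud0_c in the frame of tray_grip between -0.055 and -0.022 m) and (x of stud1_c in the frame of tray_grip between -0.052 and 0.052 m and y of stud1_c in the frame of tray_grip between -0.044 and 0.044 m and z of stud1_c in the frame of tray_grip between -0.055 and -0.022 m) and (x of stud2_c in the frame of tray_grip between -0.052 and 0.052 m and y of stud2_c in the frame of tray_grip between -0.044 and 0.044 m and z of stud2_c in the frame of tray_grip between -0.055 and -0.022 m) and (x of stud3_c in the frame of tray_grip between -0.052 and 0.052 m and y of stud3_c in the frame of tray_grip between -0.044 and 0.044 m and z of stud3_c in the frame of tray_grip between -0.055 and -0.022 m))).
It fails at once if the tray was tilted by more than 0.35 rad (angle between tray_grip's own z axis and vertical above 0.35 rad).
It fails at once if the cardboard ring was shifted by more than 20 mm (distance of tape from where it was at the start of the episode above 0.02 m).
It also fails if it takes over 48 s, if anything falls off the work surface, if the arm or the gripper's body presses on something with over 40 N, if the wrist force passes 120 N, or if a joint passes its speed limit or range.

ROBOT

A 7-joint arm with a two-finger parallel gripper is mounted at the origin on the work surface. World frame = base frame: x ahead of the robot, y to its left, z up, the work surface at z = 0. Lengths are in m, angles in rad, forces in N, time in s.
With the tool pointing down it reaches from about 0.4 to 0.925 m from the base axis. Payload 5.6 kg.
Tool frame: the origin (TCP) lies on the mounting face of the last link; the fingertips stand 173 mm ahead of it and the grasp point (between the pads) lies 155 mm ahead of it; y points along the fingers, z is the direction in which the jaws open and shut, and the axes are right-handed (so a half turn about y gives the same grasp; the last joint's range is limited). The gripper opens to 85 mm and grips with 20 to 120 N. Pads are 22 mm wide; open, the fingers measure 114 mm over their backs; the gripper's body (76 mm by 85 mm) begins 54 mm behind the grasp point. The pads swing forward as they close: fully open they stand 13 mm farther back than shut.
Start: joints at [-1.157, 0.468, -0.012, 1.603, 0.006, 1.071, -0.056], TCP at [0.287, 0.583, 0.405] pointing down, gripper open.
Joint ranges: [-2.53, 2.53], [-0.31, 2.02], [-1.57, 1.55], [0.28, 2.44], [-1.29, 4.43], [0.15, 1.84], [-2.92, 2.92]. Speed limits (rad/s): [2.57, 2.57, 3.14, 3.14, 3.14, 3.14, 3.14].

INTERFACE

Orientations are given as a rotation vector (axis times angle).
In Python, from cell import manip gives the robot as it stands. The module is installed in compiled form; this text tells all that it offers.
- The arm moves only by the tool play_rows, never from a script. Its argument "targets" is one flat list of numbers, 5 for each row, row after row: the closure, from -1 (fully open) to 1 (shut), so that 0 is half open, then the shift along the tool's x, y, z in mm, then the turn about the tool's y in degrees. In form: [claw, x, y, z, roll, claw, x, y, z, roll, ...]. A call has 1 to 8 rows; each row shifts and turns the commanded pose from where the row before left it, along the tool's axes as they then stand; what a row does not reach is not made up. A row lasts 1/10 s, in which the tool goes at most 50 mm and 8.59 degrees, less where a joint would pass 70% of its speed; a pose out of reach is approached as far as the arm can. A call is refused whole if a number of a shift passes 50 or a number of a turn 8.59, either way. A call with a gripper value outside its range is refused whole. The fingers move at their own pace and stop on an object; "newtons" is the grip in N (left out, the last holds). Time passes only in rows, so rows that do not move let the fingers close. It gives the time, the measured TCP pose, the force and the opening at its end, in the units of the state.
- manip.state(): the state, without advancing time (a new reading comes with each control period).
- manip.snapshot(name): name is "scene" or "top"; returns a dict with "pixels" (400x640x3 uint8, red, green, blue), "camera_matrix" (3x3 intrinsics, pixels), "dist_coeffs" ([k1, k2, p1, p2, k3] as OpenCV has them; the pictures are not rectified), "extrinsics" (4x4, takes a point from camera to world coordinates). Camera axes: x right, y down, z forward; pixel columns grow to the right and rows downward; lengths in m; the calibration is good to about 2 mm. A picture is of the moment at which its call begins. There is no depth.
- manip.hand_in(): hands the job in, once; it reports no verdict.
The state is a dict: "t": time; "joint_positions": joint angles; "dq": joint speeds; "tau": joint torques, N m; "position": TCP position; "tcp_rot": TCP orientation; "force": force on the tool from outside, world axes, zero at the start; "moment": the same for the moment, N m; "grip_width": opening from 0.0 (shut) to 1.0 (fully open).
Only numpy, scipy, OpenCV 4.12 (cv2) and the standard library are available. Lean on these libraries where they do the work, as an engineer would, in place of code of your own. Each camera call takes 0.05 s, during which the arm holds its last target.

## Working session

There is one attempt and no reset: what is moved stays moved. The work goes in short steps, Python scripts to look and compute and a tool call to move; the robot and the scene stay as the last step left them, time stands still between calls to the robot, and variables do not carry over. Pictures are saved under pics/ and viewed, and the job is handed in when it is done.

Besides the shell and the picture viewer there is one more tool, called after ">>>" as name(argument=value, ...) on one line, values as JSON. play_rows: Moves the arm, as the interface text tells. Its arguments: {"type":"object","properties":{"targets":{"type":"array"},"newtons":{"type":"number"}},"required":["targets"]}

```bash
mkdir -p pics; cat > h.py <<'E'
import numpy as np, cv2
from cell import manip
def snap(n,f):
    s=manip.snapshot(n); cv2.imwrite('pics/'+f+'.png',s['pixels'][:,:,::-1]); 
    np.savez('pics/'+f+'.npz',p=s['pixels'],K=s['camera_matrix'],d=s['dist_coeffs'],E=s['extrinsics']); return s
def load(f): return np.load('pics/'+f+'.npz')
def ray(s,uv):
    q=cv2.undistortPoints(np.array(uv,float).reshape(-1,1,2),s['K'],s['d']).reshape(-1,2)
    D=np.c_[q,np.ones(len(q))]@s['E'][:3,:3].T
    return s['E'][:3,3],D
def plane(s,uv,z):
    o,D=ray(s,uv); t=(z-o[2])/D[:,2]; return o+D*t[:,None]
def proj(s,P):
    R=s['E'][:3,:3]; t=-R.T@s['E'][:3,3]
    return cv2.projectPoints(np.array(P,float).reshape(-1,1,3),cv2.Rodrigues(R.T)[0],t,s['K'],s['d'])[0].reshape(-1,2)
E
python3 - <<'E'
from h import *
for n in('scene','top'):
    s=snap(n,n+'0'); print(n,np.round(s['extrinsics'],3).tolist(),s['camera_matrix'][0,0])
print(manip.state())
E
```

```text
scene [[-0.171, 0.694, -0.699, 1.195], [0.985, 0.115, -0.127, -0.018], [-0.008, -0.71, -0.704, 0.769], [0.0, 0.0, 0.0, 1.0]] 374.30420401553687
top [[0.089, -0.975, 0.204, 0.233], [-0.996, -0.088, 0.015, -0.152], [0.003, -0.205, -0.979, 1.278], [0.0, 0.0, 0.0, 1.0]] 449.19120513261237
{'t': 0.1, 'joint_positions': array([-1.15698326,  0.46830124, -0.01160438,  1.60353317,  0.00596905,
        1.07137315, -0.05628722]), 'dq': array([-0.00016888, -0.00015767, -0.00088403,  0.00137914,  0.00109576,
       -0.00014045, -0.00090288]), 'tau': array([ 8.36174459e-04, -5.33521378e+01,  2.16681522e-02, -2.51966661e+01,
        1.15730902e-02,  4.29846958e-03, -1.44418099e-06]), 'position': array([0.28664773, 0.58313393, 0.4038248 ]), 'tcp_rot': array([-1.54250547,  0.35855831, -0.35812632]), 'force': array([-0.58612821,  0.65875196, -0.28972783]), 'moment': array([-0.02946811,  0.03711839,  0.01273821]), 'grip_width': 0.9982636211542212}
```

View pics/scene0.png

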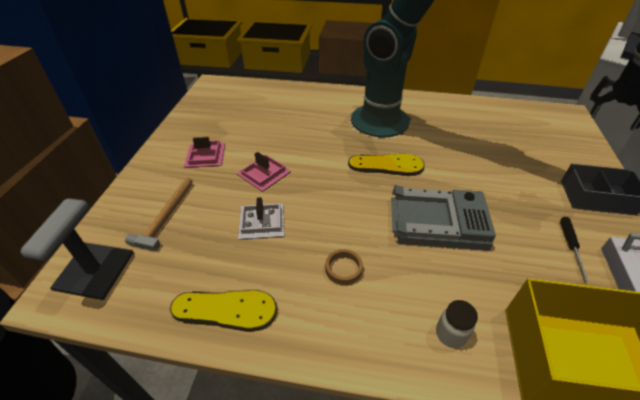

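View pics/top0.png

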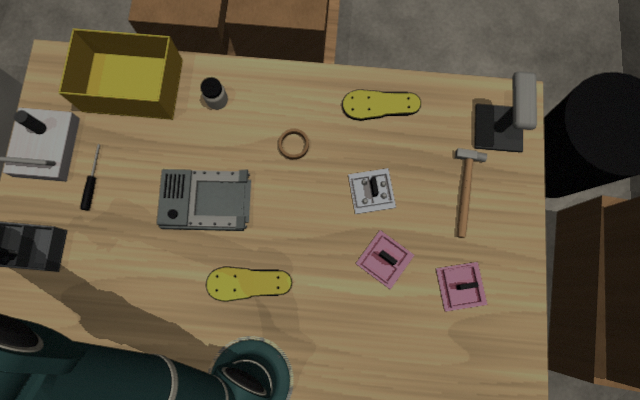

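The candidates for the tray are the silver one at top (372,190) / scene (262,215), a pink one at top (384,260), a pink one at top (461,287), and a white box with a black knob at top (38,140). I choose the silver one at (372,190). The dock is at top (203,200) and the ring at top (293,144). Next I check the choice in a close crop.

```bash
python3 - <<'E'
from h import *
a=cv2.imread('pics/top0.png'); b=cv2.imread('pics/scene0.png')
r=lambda i,x,y,w,h:cv2.resize(i[y:y+h,x:x+w],(400,int(400*h/w)),interpolation=cv2.INTER_CUBIC)
A=np.hstack([r(a,340,160,64,64*3//4),r(a,150,155,110,110*3//4)]); B=np.hstack([r(b,230,190,64,48),r(b,385,175,112,84)])
m=min(A.shape[0],B.shape[0]);cv2.imwrite('pics/crop0.png',np.vstack([A,B]))
E
```

```text
Traceback (most recent call last):
ValueError: all the input array dimensions except for the concatenation axis must match exactly, but along dimension 0, the array at index 0 has size 300 and the array at index 1 has size 298
```

```bash
python3 - <<'E'
from h import *
a=cv2.imread('pics/top0.png'); b=cv2.imread('pics/scene0.png')
r=lambda i,x,y,w,h:cv2.resize(i[y:y+h,x:x+w],(400,300),interpolation=cv2.INTER_CUBIC)
A=np.hstack([r(a,340,160,64,48),r(a,150,155,112,84)]); B=np.hstack([r(b,230,190,64,48),r(b,385,175,112,84)])
cv2.imwrite('pics/crop0.png',np.vstack([A,B]))
E
```

```text
(no output)
```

View pics/crop0.png

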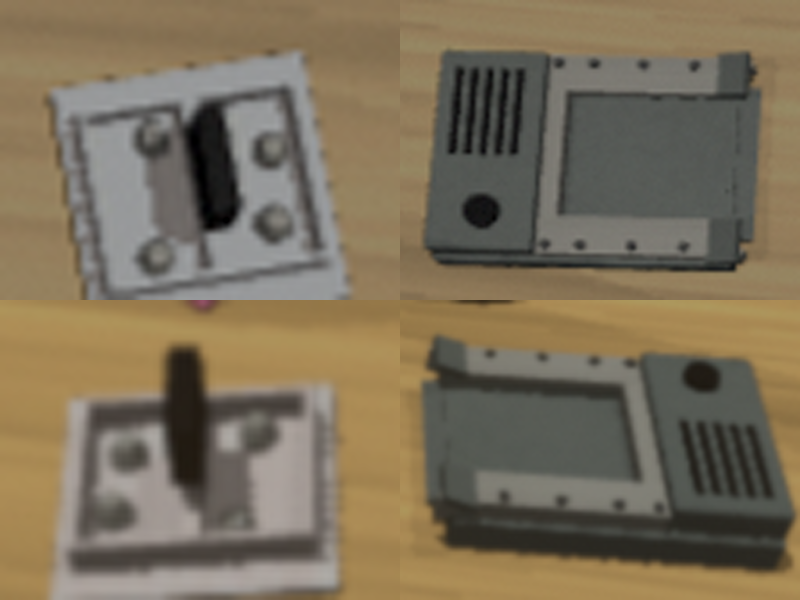

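The crop confirms that the silver tray with four studs is the right one. Its black grip runs lengthwise along one axis. Next I measure the tray from its contour and look more closely at the dock.

```bash
python3 - <<'E'
from h import *
for n,x,y,w,h in(('top0',150,160,112,80),('scene0',385,178,112,76)):
    a=cv2.imread(f'pics/{n}.png')
    c=cv2.resize(a[y:y+h,x:x+w],(w*7,h*7),interpolation=cv2.INTER_LANCZOS4)
    for k in range(0,w,10): cv2.putText(c,str(x+k),(k*7,8),0,.3,(0,255,255)); cv2.line(c,(k*7+3,10),(k*7+3,16),(0,255,255))
    for k in range(0,h,10): cv2.putText(c,str(y+k),(0,k*7+6),0,.3,(0,255,255)); cv2.line(c,(22,k*7+3),(28,k*7+3),(0,255,255))
    cv2.imwrite(f'pics/dock_{n}.png',c)
# tray mask
for n,c,r in(('top0',(372,190),36),('scene0',(262,218),36)):
    s=load(n); p=s['p'].astype(int); hsv=cv2.cvtColor(s['p'],cv2.COLOR_RGB2HSV)
    m=((hsv[...,1]<60)).astype(np.uint8); q=np.zeros_like(m); q[c[1]-r:c[1]+r,c[0]-r:c[0]+r]=1; m*=q
    m=cv2.morphologyEx(m,cv2.MORPH_CLOSE,np.ones((5,5)))
    k,l,st,ce=cv2.connectedComponentsWithStats(m); i=1+st[1:,4].argmax(); print(n,st[i])
    cs,_=cv2.findContours((l==i).astype(np.uint8),cv2.RETR_EXTERNAL,cv2.CHAIN_APPROX_NONE)
    C=max(cs,key=len).reshape(-1,2); W=plane(s,C,0.006)
    print(cv2.minAreaRect((W[:,:2]*1000).astype(np.float32)))
    v=s['p'].copy(); cv2.drawContours(v,[C.reshape(-1,1,2)],-1,(255,0,0)); x0,y0=c[0]-36,c[1]-36
    cv2.imwrite(f'pics/tray_{n}.png',cv2.resize(v[y0:y0+72,x0:x0+72,::-1],(504,504),interpolation=cv2.INTER_NEAREST))
    # black grip
    b=((p.max(2)<60)).astype(np.uint8)*q; k,l,st,ce=cv2.connectedComponentsWithStats(b)
    for i in range(1,k):
        if st[i,4]>20: print('black',st[i],ce[i],plane(s,[ce[i]],0.06))
E
cd pics; python3 -c "
import cv2,numpy as np
cv2.imwrite('tray2.png',np.hstack([cv2.resize(cv2.imread(f'tray_{n}.png'),(400,400)) for n in('top0','scene0')]))"
```

```text
top0 [ 348  168   48   46 1692]
((550.515869140625, -293.0721130371094), (121.45293426513672, 121.3207015991211), 14.16211223602295)
black [369 176   9  21 125] [373.352 186.536] [[ 0.54861403 -0.29122948  0.06      ]]
scene0 [ 238  204   46   35 1373]
((552.5914916992188, -290.89239501953125), (120.89786529541016, 119.10245513916016), 13.954414367675781)
black [256 198   8  22 119] [259.44537815 208.74789916] [[ 0.56011436 -0.28723254  0.06      ]]
```

View pics/dock_top0.png

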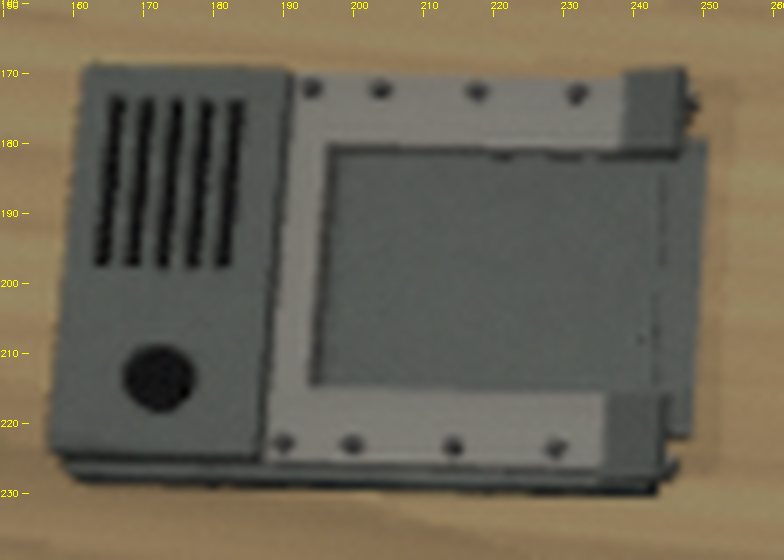

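View pics/dock_scene0.png

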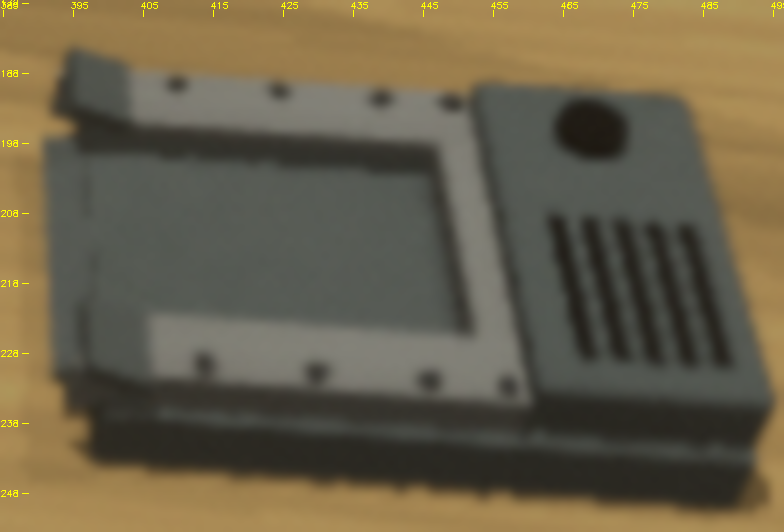

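View pics/tray2.png

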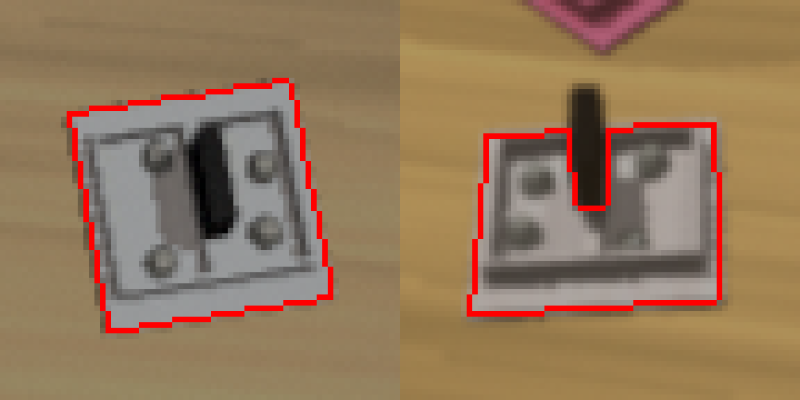

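```bash
cat > dock.py <<'E'
from h import *
# order: window back L, back R, front inner L, front inner R, front outer L, front outer R (L= dock +y?)
pts={'top0':((150,160),[(328,146),(312,385),(621,152),(604,392),(624,76),(604,467)]),
'scene0':((385,178),[(474,334),(437,147),(148,313),(133,126),(152,380),(130,70)])}
for n,(o,c) in pts.items():
    s=load(n); uv=np.array(o)+(np.array(c)+.5)/7-.5
    W=plane(s,uv,0.047)[:,:2]*1000
    print(n,W.round(1).tolist())
    d=lambda i,j:round(float(np.hypot(*(W[i]-W[j]))),1)
    print('width back',d(0,1),'front',d(2,3),'len',d(0,2),d(1,3),'outer',d(4,5))
    mid_b=(W[0]+W[1])/2; mid_f=(W[2]+W[3])/2; v=mid_b-mid_f
    v2=(W[0]-W[2]+W[1]-W[3]); w=(W[0]-W[1]+W[2]-W[3])
    print('yaw',np.degrees(np.arctan2(v[1],v[0])),np.degrees(np.arctan2(w[1],w[0]))+90,'seat',(mid_b+mid_f)/2)
E
python3 dock.py
```

```text
top0 [[524.7, 206.9], [426.9, 199.2], [532.9, 88.7], [434.5, 83.3], [564.6, 91.5], [404.6, 79.5]]
width back 98.1 front 98.5 len 118.4 116.2 outer 160.5
yaw 93.85304855965543 93.84214850902741 seat [479.7565726  144.53398272]
scene0 [[524.5, 209.2], [428.0, 202.7], [533.4, 91.6], [435.6, 85.2], [565.4, 93.2], [403.4, 83.7]]
width back 96.7 front 98.0 len 117.9 117.7 outer 162.3
yaw 94.015642894455 93.79749646010119 seat [480.38988773 147.14812736]
```

```bash
cat > st.py <<'E'
from h import *
from scipy.spatial.transform import Rotation as R
import sys
def info(target=None,yaw=None):
    s=manip.state(); M=R.from_rotvec(s['tcp_rot']).as_matrix(); p=s['position']
    zy=np.degrees(np.arctan2(M[1,2],M[0,2])); 
    print('t',round(s['t'],2),'p',p.round(4),'grasp',(p+.155*M[:,1]).round(4),'jaw yaw',round(zy,2),'tilt',M[:,1].round(4),'F',s['force'].round(1),'g',round(s['grip_width'],3),'q7',s['joint_positions'].round(2))
    if target is not None:
        print('delta tool mm',(M.T@(np.array(target)-(p+.155*M[:,1]))*1000).round(1))
    if yaw is not None: # roll about tool y (down): +roll -> yaw decreases
        d=(yaw-zy+90)%180-90; print('roll needed',round(-d,2))
    return s,M
if __name__=='__main__':
    a=[float(x) for x in sys.argv[1:]]
    info(a[:3] if a else None,a[3] if len(a)>3 else None)
E
python3 st.py 0.5515 -0.292 0.052 104
python3 - <<'E'
from h import *
s=load('top0'); hsv=cv2.cvtColor(s['p'],cv2.COLOR_RGB2HSV); print(plane(s,[(293,144),(278,144),(308,144),(293,128),(293,160)],.025).round(3))
s=load('scene0');print(plane(s,[(344,264)],.025))
E
```

```text
t 0.1 p [0.2866 0.5831 0.4038] grasp [0.2866 0.5829 0.2488] jaw yaw 63.82 tilt [-6.0e-04 -1.5e-03 -1.0e+00] F [-0.6  0.7 -0.3] g 0.998 q7 [-1.16  0.47 -0.01  1.6   0.01  1.07 -0.06]
delta tool mm [ 623.7  197.9 -668. ]
roll needed -40.18
[[ 0.665 -0.053  0.025]
 [ 0.661 -0.009  0.025]
 [ 0.669 -0.096  0.025]
 [ 0.714 -0.048  0.025]
 [ 0.616 -0.057  0.025]]
[[ 0.67157197 -0.04988717  0.025     ]]
```

>>> play_rows(targets=[-1, 30, 0, 0, -8, -1, 30, 0, -10, -8, -1, 30, 0, -10, -8, -1, 30, 0, -20, -8, -1, 30, 0, -20, -8, -1, 0, 0, -30, 0, -1, 0, 0, -40, 0, -1, 0, 0, -40, 0], newtons=60)

```text
t: 0.9
position: [0.4544, 0.3899, 0.4039]
tcp_rot: [-1.563, -0.189, 0.19]
force: [0.7, -0.7, 0.1]
grip_width: 1.003
```

```bash
python3 st.py 0.5515 -0.292 0.052 104
```

```text
t 0.9 p [0.4544 0.3899 0.4039] grasp [0.4542 0.3898 0.2489] jaw yaw 103.84 tilt [-1.e-03 -7.e-04 -1.e+00] F [ 0.7 -0.7  0.1] g 1.003 q7 [-0.69  0.39 -0.1   1.73  0.04  1.03  1.01]
delta tool mm [ -68.4  197.3 -685.2]
roll needed -0.16
```

>>> play_rows(targets=[-1, -5, 0, -45, 0, -1, -5, 0, -45, 0, -1, -5, 0, -45, 0, -1, -5, 0, -45, 0, -1, -5, 0, -45, 0, -1, -5, 0, -45, 0, -1, -5, 0, -45, 0, -1, -5, 0, -45, 0])

```text
t: 1.7
position: [0.5011, 0.0303, 0.4046]
tcp_rot: [-1.562, -0.189, 0.19]
force: [1.2, -0.8, -0.2]
grip_width: 0.999
```

>>> play_rows(targets=[-1, -5, 0, -45, 0, -1, -5, 0, -45, 0, -1, -5, 0, -45, 0, -1, -5, 5, -45, 0, -1, -5, 10, -40, 0, -1, -3, 20, -30, 0, -1, 0, 20, -20, 0, -1, 0, 0, 0, 0])

```text
t: 2.5
position: [0.5373, -0.2396, 0.3466]
tcp_rot: [-1.562, -0.181, 0.19]
force: [-0.2, 0.4, -0.0]
grip_width: 1.0
```

```bash
python3 st.py 0.5515 -0.292 0.052 104
```

```text
t 2.5 p [ 0.5373 -0.2396  0.3466] grasp [ 0.5364 -0.2396  0.1916] jaw yaw 103.54 tilt [-0.0055 -0.     -1.    ] F [-0.2  0.4 -0. ] g 1.0 q7 [ 0.2   0.43  0.2   1.82 -0.11  0.91  2.26]
delta tool mm [  3.1 139.5 -54.7]
roll needed -0.46
```

>>> play_rows(targets=[-1, 1, 0, -28, 0, -1, 2, 0, -27, -0.5, -1, 0, 25, 0, 0, -1, 0, 25, 0, 0, -1, 0, 25, 0, 0, -1, 0, 20, 0, 0, -1, 0, 0, 0, 0])

```text
t: 3.2
position: [0.554, -0.2876, 0.2523]
tcp_rot: [-1.558, -0.194, 0.201]
force: [-0.2, 0.2, -0.7]
grip_width: 1.002
```

```bash
python3 st.py 0.5515 -0.292 0.052 104; python3 - <<'E'
from h import *
v=[]
for n,x,y in(('top',312,130),('scene',200,140)):
    s=snap(n,n+'1'); v.append(cv2.resize(s['pixels'][y:y+120,x:x+120,::-1],(400,400),interpolation=cv2.INTER_CUBIC))
cv2.imwrite('pics/c1.png',np.hstack(v))
E
```

```text
t 3.2 p [ 0.554  -0.2876  0.2523] grasp [ 0.5533 -0.2871  0.0973] jaw yaw 104.4 tilt [-0.0049  0.003  -1.    ] F [-0.2  0.2 -0.7] g 1.002 q7 [ 0.29  0.61  0.18  1.78 -0.15  0.77  2.37]
delta tool mm [-2.7 45.3 -4.5]
roll needed 0.4
```

View pics/c1.png

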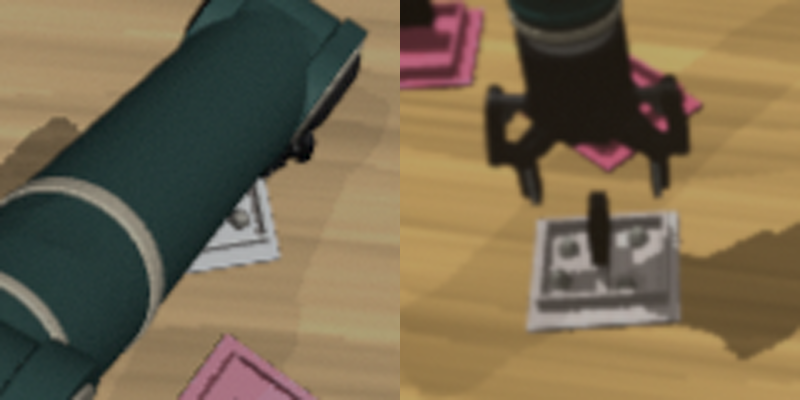

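The scene view shows the open fingers on either side of the black grip (crop 598,225), with the grip about midway between them. I go down.

>>> play_rows(targets=[-1, -2, 0, -4, 0, -1, 0, 12, 0, 0, -1, 0, 12, 0, 0, -1, 0, 12, 0, 0, -1, 0, 8, 0, 0, -1, 0, 0, 0, 0, -1, 0, 0, 0, 0])

```text
t: 4.0
position: [0.5537, -0.2938, 0.2103]
tcp_rot: [-1.562, -0.196, 0.197]
force: [-0.1, -0.1, -0.3]
grip_width: 0.998
```

```bash
python3 st.py 0.5515 -0.292 0.052 104; python3 - <<'E'
from h import *
s=snap('scene','scene2'); x,y=200,140
cv2.imwrite('pics/c2.png',cv2.resize(s['pixels'][y:y+120,x:x+120,::-1],(600,600),interpolation=cv2.INTER_CUBIC))
E
```

```text
t 4.0 p [ 0.5537 -0.2938  0.2103] grasp [ 0.5537 -0.2937  0.0553] jaw yaw 104.32 tilt [-5.e-04  2.e-04 -1.e+00] F [-0.1 -0.1 -0.3] g 0.998 q7 [ 0.31  0.67  0.17  1.79 -0.17  0.7   2.39]
delta tool mm [-1.7  3.3  2.2]
roll needed 0.32
```

View pics/c2.png

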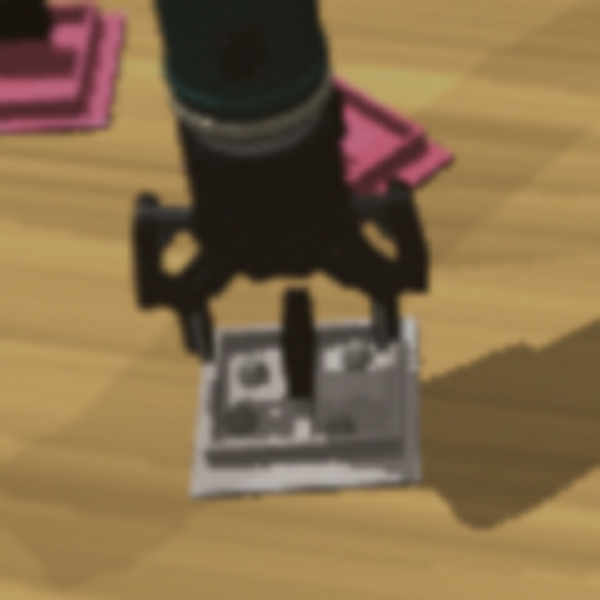

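The fingers stand at crop x≈200 and x≈388, and the grip at x≈298 is centred between them. I lower 3 mm and close.

>>> play_rows(targets=[-1, -1, 3, 1, 0.3, -0.5, 0, 0, 0, 0, 0, 0, 0, 0, 0, 0.5, 0, 0, 0, 0, 1, 0, 0, 0, 0, 1, 0, 0, 0, 0, 1, 0, 0, 0, 0, 1, 0, 0, 0, 0], newtons=60)

```text
t: 4.85
position: [0.5526, -0.293, 0.2079]
tcp_rot: [-1.562, -0.192, 0.192]
force: [-1.4, 1.7, 3.4]
grip_width: 0.156
```

```bash
python3 st.py 0.5515 -0.292 0.052 104
```

```text
t 4.85 p [ 0.5526 -0.293   0.2079] grasp [ 0.5527 -0.2929  0.0529] jaw yaw 104.03 tilt [ 2.e-04  1.e-04 -1.e+00] F [-1.4  1.7  3.4] g 0.156 q7 [ 0.31  0.68  0.17  1.79 -0.17  0.69  2.39]
delta tool mm [-0.9  0.9  1.2]
roll needed 0.03
```

The opening is 0.156 × 85 ≈ 13 mm, which matches the 14 mm block. I lift gently.

>>> play_rows(targets=[1, 0, -2, 0, 0, 1, 0, -5, 0, 0, 1, 0, -10, 0, 0, 1, 0, -12, 0, 0, 1, 0, -12, 0, 0, 1, 0, -10, 0, 0, 1, 0, -6, 0, 0, 1, 0, -2, 0, 0])

```text
t: 5.65
position: [0.5528, -0.2931, 0.2679]
tcp_rot: [-1.563, -0.193, 0.191]
force: [0.0, -0.2, -4.5]
grip_width: 0.155
```

```bash
python3 st.py 0.48 0.0 0.11 94; python3 - <<'E'
from h import *
s=snap('scene','scene3'); x,y=200,120
cv2.imwrite('pics/c3.png',cv2.resize(s['pixels'][y:y+120,x:x+120,::-1],(600,600),interpolation=cv2.INTER_CUBIC))
E
```

```text
t 5.65 p [ 0.5528 -0.2931  0.2679] grasp [ 0.553  -0.2932  0.1129] jaw yaw 104.03 tilt [ 1.6e-03 -6.0e-04 -1.0e+00] F [ 0.  -0.2 -4.5] g 0.155 q7 [ 0.29  0.59  0.19  1.77 -0.15  0.79  2.37]
delta tool mm [2.000e-01 2.600e+00 3.022e+02]
roll needed 10.03
```

View pics/c3.png

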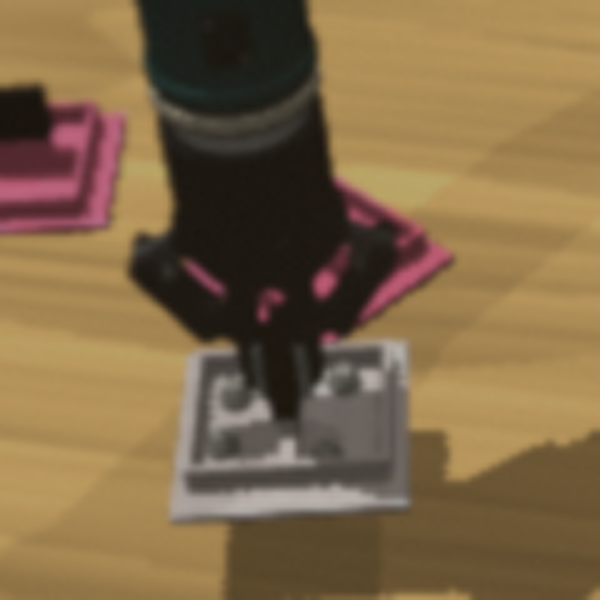

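>>> play_rows(targets=[1, 0, 0, 2, 1, 1, 0, 0, 5, 2, 1, 0, 0, 9, 2, 1, 0, 0, 13, 2, 1, 0, 0, 17, 2, 1, 0, 0, 20, 1, 1, 0, 0, 20, 0, 1, 0, 0, 20, 0])

```text
t: 6.5
position: [0.5402, -0.1868, 0.266]
tcp_rot: [-1.57, -0.054, 0.056]
force: [1.0, 0.2, -5.3]
grip_width: 0.151
```

```bash
python3 st.py 0.491 -0.025 0.11 93.9
```

```text
t 6.5 p [ 0.5402 -0.1868  0.266 ] grasp [ 0.54   -0.1867  0.111 ] jaw yaw 93.99 tilt [-1.2e-03  4.0e-04 -1.0e+00] F [ 1.   0.2 -5.3] g 0.151 q7 [ 0.09  0.52  0.23  1.91 -0.17  0.73  2.06]
delta tool mm [-37.6   1.2 164.8]
roll needed 0.09
```

>>> play_rows(targets=[1, -5, 0, 20, 0, 1, -5, 0, 20, 0, 1, -6, 0, 22, 0, 1, -6, 0, 22, 0, 1, -6, 0, 22, 0, 1, -5, 0, 20, 0, 1, -3, 0, 15, 0, 1, -2, 0, 10, 0])

```text
t: 7.3
position: [0.4915, -0.0385, 0.2664]
tcp_rot: [-1.57, -0.055, 0.057]
force: [-0.1, 0.2, -4.7]
grip_width: 0.155
```

>>> play_rows(targets=[1, 0, 0, 5, 0, 1, 0, 0, 1, 0, 1, 0, 0, 0, 0])

```text
t: 7.6
position: [0.4919, -0.0344, 0.2667]
tcp_rot: [-1.571, -0.055, 0.054]
force: [-0.0, 0.1, -5.2]
grip_width: 0.155
```

```bash
python3 st.py 0.491 -0.025 0.11 93.9; python3 - <<'E'
from h import *
v=[]
for n,x,y in(('top',150,140),('scene',280,130)):
    s=snap(n,n+'4'); v.append(cv2.resize(s['pixels'][y:y+120,x:x+200,::-1],(800,480) if 0 else (600,360),interpolation=cv2.INTER_CUBIC)[:300])
cv2.imwrite('pics/c4.png',np.vstack(v))
E
```

```text
t 7.6 p [ 0.4919 -0.0344  0.2667] grasp [ 0.492  -0.0345  0.1117] jaw yaw 93.99 tilt [ 4.e-04 -4.e-04 -1.e+00] F [-0.   0.1 -5.2] g 0.155 q7 [-0.18  0.41  0.22  2.1  -0.14  0.65  1.77]
delta tool mm [-0.3  1.7  9.5]
roll needed 0.09
```

View pics/c4.png

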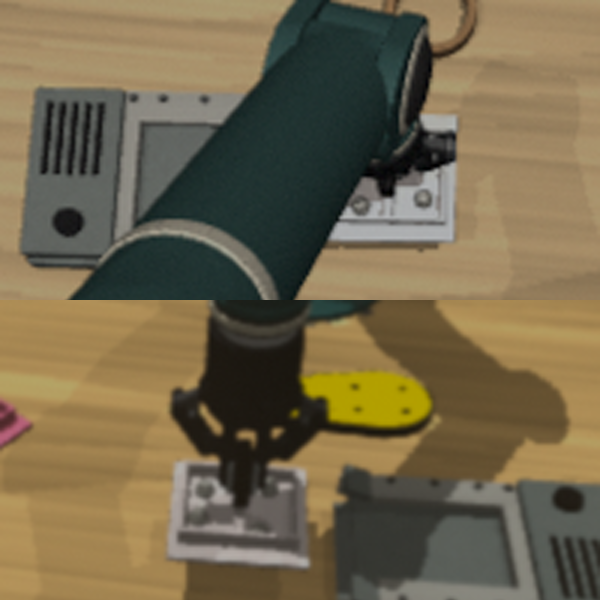

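```bash
cat > tray.py <<'E'
from h import *
def tray(n,box,z):
    s=load(n); hsv=cv2.cvtColor(s['p'],cv2.COLOR_RGB2HSV)
    m=((hsv[...,1]<45)&(hsv[...,2]>70)).astype(np.uint8); q=np.zeros_like(m); q[box[1]:box[3],box[0]:box[2]]=1; m*=q
    m=cv2.morphologyEx(m,cv2.MORPH_CLOSE,np.ones((5,5)))
    k,l,st,ce=cv2.connectedComponentsWithStats(m); i=1+st[1:,4].argmax()
    C=max(cv2.findContours((l==i).astype(np.uint8),cv2.RETR_EXTERNAL,cv2.CHAIN_APPROX_NONE)[0],key=len).reshape(-1,2)
    W=plane(s,C,z); print(n,st[i],cv2.minAreaRect((W[:,:2]*1000).astype(np.float32)))
    v=s['p'].copy(); cv2.drawContours(v,[C.reshape(-1,1,2)],-1,(255,0,0)); 
    cv2.imwrite('pics/mask_'+n+'.png',cv2.resize(v[box[1]:box[3],box[0]:box[2],::-1],None,fx=6,fy=6,interpolation=cv2.INTER_NEAREST))
if __name__=='__main__':
    tray('scene4',(330,175,388,225),0.0648)
E
python3 tray.py
```

```text
scene4 [ 336  184   47   36 1301] ((491.85205078125, -33.25690460205078), (123.10308837890625, 118.16051483154297), 4.041603088378906)
```

View pics/mask_scene4.png

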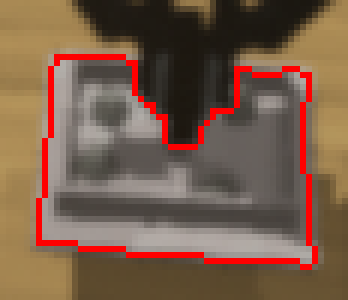

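The camera puts the tray's middle at (491.9,−33.3) mm with yaw 94.0°. That agrees with the gripper and lies on the dock axis (x=492.3 at this y). I lower to entry height.

>>> play_rows(targets=[1, 0, 3, 0, 0, 1, 0, 6, 0, 0, 1, 0, 7, 0, 0, 1, 0, 6, 0, 0, 1, 0, 4, 0, 0, 1, 0, 0, 0, 0, 1, 0, 0, 0, 0])

```text
t: 8.4
position: [0.4917, -0.0339, 0.2406]
tcp_rot: [-1.57, -0.055, 0.055]
force: [0.4, -0.3, -4.7]
grip_width: 0.156
```

```bash
python3 st.py 0.480 0.146 0.085 93.9; python3 - <<'E'
from h import *
s=snap('scene','scene5'); x,y=310,140
cv2.imwrite('pics/c5.png',cv2.resize(s['pixels'][y:y+120,x:x+160,::-1],(800,600),interpolation=cv2.INTER_CUBIC))
E
```

```text
t 8.4 p [ 0.4917 -0.0339  0.2406] grasp [ 0.4917 -0.0339  0.0856] jaw yaw 94.02 tilt [-2.e-04 -0.e+00 -1.e+00] F [ 0.4 -0.3 -4.7] g 0.156 q7 [-0.17  0.46  0.2   2.11 -0.16  0.59  1.79]
delta tool mm [  1.    0.6 180.3]
roll needed 0.12
```

View pics/c5.png

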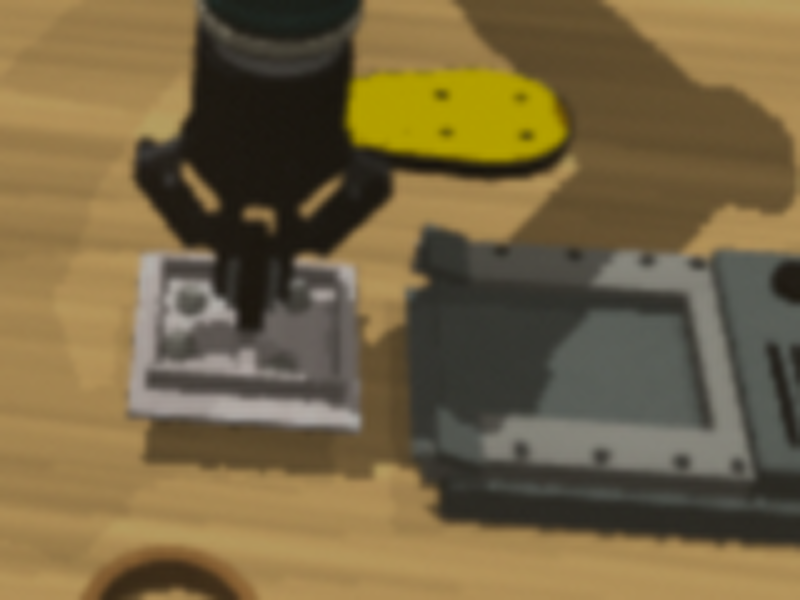

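>>> play_rows(targets=[1, 1, 1, 4, 0.1, 1, 0, 0, 8, 0, 1, 0, 0, 10, 0, 1, 0, 0, 10, 0, 1, 0, 0, 10, 0, 1, 0, 0, 8, 0, 1, 0, 0, 6, 0, 1, 0, 0, 6, 0])

```text
t: 9.25
position: [0.4883, 0.0286, 0.2397]
tcp_rot: [-1.57, -0.054, 0.054]
force: [-0.1, 0.6, -4.8]
grip_width: 0.159
```

```bash
python3 st.py 0.480 0.146 0.085 93.9
```

```text
t 9.25 p [0.4883 0.0286 0.2397] grasp [0.4884 0.0286 0.0847] jaw yaw 93.94 tilt [ 1.e-04 -1.e-04 -1.e+00] F [-0.1  0.6 -4.8] g 0.159 q7 [-0.29  0.46  0.2   2.12 -0.16  0.58  1.66]
delta tool mm [ -0.3  -0.3 117.7]
roll needed 0.04
```

There is no contact force and the leading edge is at the throat. I go on slowly.

>>> play_rows(targets=[1, 0, 0, 5, 0, 1, 0, 0, 5, 0, 1, 0, 0, 5, 0, 1, 0, 0, 5, 0, 1, 0, 0, 4, 0, 1, 0, 0, 0, 0])

```text
t: 9.85
position: [0.4867, 0.0527, 0.2397]
tcp_rot: [-1.57, -0.055, 0.055]
force: [0.2, -0.2, -4.8]
grip_width: 0.154
```

```bash
python3 st.py 0.480 0.146 0.085 93.9; python3 - <<'E'
from h import *
s=snap('scene','scene6'); x,y=330,140
cv2.imwrite('pics/c6.png',cv2.resize(s['pixels'][y:y+120,x:x+160,::-1],(800,600),interpolation=cv2.INTER_CUBIC))
E
```

```text
t 9.85 p [0.4867 0.0527 0.2397] grasp [0.4867 0.0527 0.0847] jaw yaw 93.98 tilt [ 0.e+00  3.e-04 -1.e+00] F [ 0.2 -0.2 -4.8] g 0.154 q7 [-0.34  0.46  0.2   2.12 -0.16  0.58  1.61]
delta tool mm [-0.2 -0.3 93.5]
roll needed 0.08
```

View pics/c6.png

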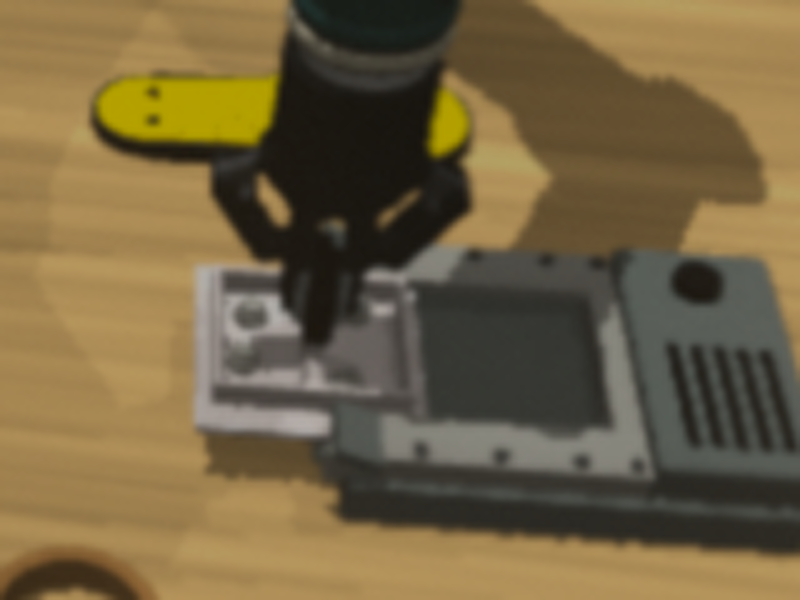

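The flanges have gone under both lips, with no force. I slide on.

>>> play_rows(targets=[1, 0, 0, 6, 0, 1, 0, 0, 10, 0, 1, 0, 0, 12, 0, 1, 0, 0, 12, 0, 1, 0, 0, 12, 0, 1, 0, 0, 12, 0, 1, 0, 0, 8, 0, 1, 0, 0, 5, 0])

```text
t: 10.7
position: [0.4813, 0.1299, 0.2397]
tcp_rot: [-1.57, -0.055, 0.055]
force: [0.0, 0.7, -4.6]
grip_width: 0.153
```

>>> play_rows(targets=[1, 0, 0, 3, 0, 1, 0, 0, 2, 0, 1, 0, 0, 2, 0, 1, 0, 0, 2, 0])

```text
t: 11.1
position: [0.4809, 0.1375, 0.2397]
tcp_rot: [-1.57, -0.053, 0.053]
force: [-0.1, -0.2, -5.4]
grip_width: 0.155
```

```bash
python3 st.py 0.480 0.146 0.085 93.9
```

```text
t 11.1 p [0.4809 0.1375 0.2397] grasp [0.4809 0.1375 0.0847] jaw yaw 93.88 tilt [ 1.e-04 -1.e-04 -1.e+00] F [-0.1 -0.2 -5.4] g 0.155 q7 [-0.5   0.47  0.19  2.09 -0.15  0.6   1.44]
delta tool mm [-0.4 -0.3  8.6]
roll needed -0.02
```

>>> play_rows(targets=[1, 0, 0, 2, 0, 1, 0, 0, 2, 0, 1, 0, 0, 1, 0, 1, 0, 0, 1, 0, 1, 0, 0, 1, 0])

```text
t: 11.6
position: [0.4804, 0.1448, 0.2397]
tcp_rot: [-1.57, -0.054, 0.054]
force: [0.4, 0.1, -3.5]
grip_width: 0.16
```

>>> play_rows(targets=[1, 0, 0, 1, 0, 1, 0, 0, 1, 0])

```text
t: 11.8
position: [0.4803, 0.1457, 0.2397]
tcp_rot: [-1.572, -0.052, 0.053]
force: [-1.0, -6.2, -1.6]
grip_width: 0.158
```

Contact with the stop: −6 N at y=0.1457, where the seat was measured at about 0.146. I set the tray down on the floor and press once more.

>>> play_rows(targets=[1, 0, 0.7, 0, 0, 1, 0, 0.7, 0, 0, 1, 0, 0, 0.7, 0, 1, 0, 0, 0, 0])

```text
t: 12.2
position: [0.4804, 0.1458, 0.2383]
tcp_rot: [-1.572, -0.052, 0.053]
force: [0.2, -7.3, -2.6]
grip_width: 0.156
```

```bash
python3 st.py 0.480 0.146 0.083 93.9; python3 - <<'E'
from h import *
s=snap('scene','scene7'); x,y=370,140
cv2.imwrite('pics/c7.png',cv2.resize(s['pixels'][y:y+120,x:x+160,::-1],(800,600),interpolation=cv2.INTER_CUBIC))
E
```

```text
t 12.2 p [0.4804 0.1458 0.2383] grasp [0.4804 0.1455 0.0833] jaw yaw 93.82 tilt [-1.0e-04 -1.9e-03 -1.0e+00] F [ 0.2 -7.3 -2.6] g 0.156 q7 [-0.52  0.47  0.19  2.09 -0.15  0.59  1.42]
delta tool mm [-0.4  0.3  0.5]
roll needed -0.08
```

View pics/c7.png

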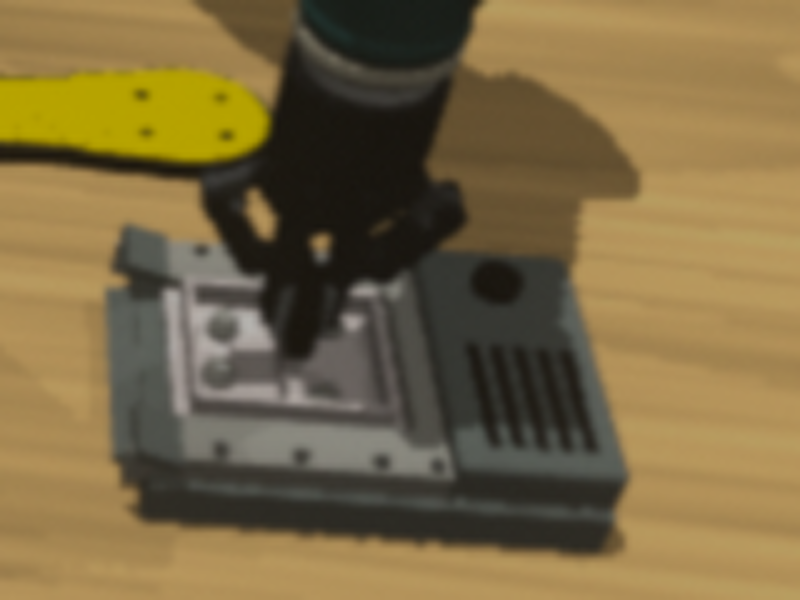

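>>> play_rows(targets=[1, 0, 0.7, 1, 0, 1, 0, 0, 1, 0, 1, 0, 0, 0, 0])

```text
t: 12.55
position: [0.4805, 0.1461, 0.2381]
tcp_rot: [-1.574, -0.051, 0.052]
force: [-1.3, -13.0, 5.2]
grip_width: 0.156
```

The stop is firm: 2 mm commanded gave 0.3 mm of travel. The vertical force has also turned upward, so the tray is on the floor. I ease off the push, then open to about half.

>>> play_rows(targets=[1, 0, -0.5, -1.5, 0, 0.6, 0, 0, 0, 0, 0.2, 0, 0, 0, 0, 0, 0, 0, 0, 0, 0, 0, 0, 0, 0, 0, 0, 0, 0, 0])

```text
t: 13.15
position: [0.4802, 0.1486, 0.2383]
tcp_rot: [-1.569, -0.055, 0.054]
force: [0.8, 0.0, 0.3]
grip_width: 0.498
```

```bash
python3 st.py
```

```text
t 13.15 p [0.4802 0.1486 0.2383] grasp [0.4803 0.1487 0.0833] jaw yaw 93.97 tilt [ 5.e-04  6.e-04 -1.e+00] F [0.8 0.  0.3] g 0.498 q7 [-0.52  0.47  0.19  2.09 -0.16  0.59  1.42]
```

Released. I rise straight up, then move clear of the views.

>>> play_rows(targets=[0, 0, -5, -1, 0, 0, 0, -12, 0, 0, 0, 0, -20, 0, 0, 0, 0, -25, 0, 0, 0, 0, -30, 0, 0, 0, 0, -30, 0, 0, 0, 0, -25, 0, 0, 0, 0, -10, 0, 0])

```text
t: 13.95
position: [0.4807, 0.1469, 0.3985]
tcp_rot: [-1.568, -0.058, 0.05]
force: [0.2, 0.7, -0.6]
grip_width: 0.495
```

>>> play_rows(targets=[0, 0, 0, 30, 0, 0, 0, 0, 40, 0, 0, 0, 0, 40, 0, 0, 0, 0, 40, 0, 0, 0, 0, 40, 0, 0, 0, 0, 40, 0, 0, 0, 0, 30, 0, 0, 0, 0, 0, 0])

```text
t: 14.75
position: [0.4601, 0.4111, 0.3942]
tcp_rot: [-1.568, -0.058, 0.06]
force: [-1.2, 0.1, 0.3]
grip_width: 0.503
```

```bash
python3 st.py; python3 - <<'E'
from h import *
v=[]
for n,x,y in(('top',150,120),('scene',340,150)):
    s=snap(n,n+'8'); v.append(cv2.resize(s['pixels'][y:y+120,x:x+160,::-1],(400,300),interpolation=cv2.INTER_CUBIC))
cv2.imwrite('pics/c8.png',cv2.resize(np.hstack(v),(800,300)))
b=[]
for n,x,y,w,h in(('top8',150,155,112,84),('scene8',385,175,112,84)):
    b.append(cv2.resize(cv2.imread(f'pics/{n}.png')[y:y+h,x:x+w],(400,300),interpolation=cv2.INTER_CUBIC))
cv2.imwrite('pics/c8.png',np.vstack([np.hstack(v),np.hstack(b)]))
# ring & grip
for n,bx in(('top',(262,115,325,172)),('scene',(315,235,375,292))):
    c=[]
    for k in '08':
        s=load(n+k); hsv=cv2.cvtColor(s['p'],cv2.COLOR_RGB2HSV)[bx[1]:bx[3],bx[0]:bx[2]]
        m=(hsv[...,2]<125)&(hsv[...,1]>90); ys,xs=np.nonzero(m); c.append((round(xs.mean()+bx[0],1),round(ys.mean()+bx[1],1),len(xs)))
    print(n,'ring',c)
E
```

```text
t 14.75 p [0.4601 0.4111 0.3942] grasp [0.4599 0.4113 0.2392] jaw yaw 94.32 tilt [-0.0016  0.0015 -1.    ] F [-1.2  0.1  0.3] g 0.503 q7 [-0.89  0.42  0.14  1.71 -0.07  1.02  0.92]
top ring [(np.float64(293.1), np.float64(144.7), 469), (np.float64(293.0), np.float64(144.8), 460)]
scene ring [(np.float64(343.4), np.float64(268.2), 578), (np.float64(343.5), np.float64(268.1), 581)]
```

View pics/c8.png

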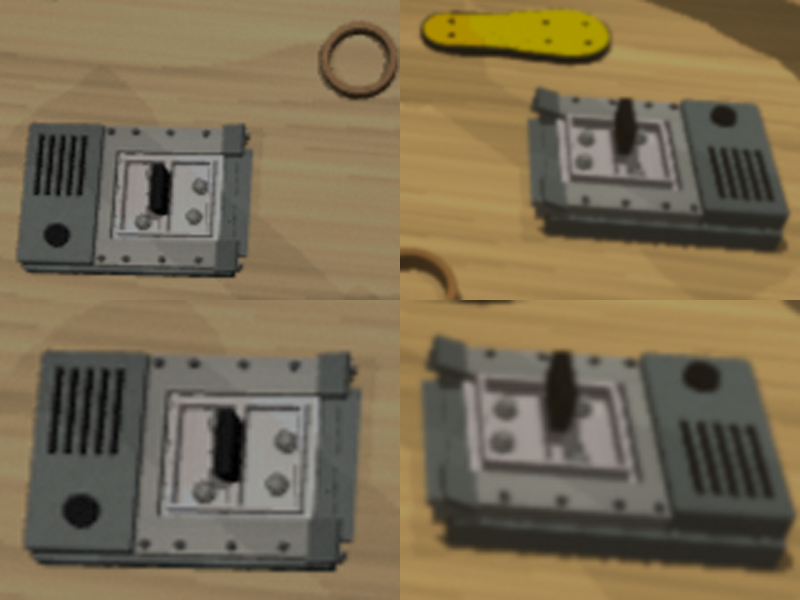

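```bash
python3 - <<'E'
from h import *
for n,(x,y,w,h),W in(('top8',(180,170,64,60),10),('scene8',(398,182,72,54),10)):
    c=cv2.resize(cv2.imread(f'pics/{n}.png')[y:y+h,x:x+w],None,fx=W,fy=W,interpolation=cv2.INTER_CUBIC)
    # predicted outline if home, seat per that camera
    s=load(n); seat,yaw=((.4798,.1445),93.85) if n=='top8' else ((.4804,.1471),93.9)
    a=np.radians(yaw); X=np.array([np.cos(a),np.sin(a)]); Y=np.array([-X[1],X[0]])
    def pt(px,py,z): 
        q=np.array(seat)+px*X+py*Y; return [*q,z]
    for hx,hy,z,col in((.052,.044,.052,(0,0,255)),(.06,.05,.047,(0,255,0)),(.007,.025,.1,(255,0,0))):
        p=proj(s,[pt(i*hx,j*hy,z) for i,j in((1,1),(1,-1),(-1,-1),(-1,1))])
        cv2.polylines(c,[(((p-[x,y])+.5)*W-.5).round().astype(int)],True,col,1)
    cv2.imwrite(f'pics/chk_{n}.png',c)
E
```

```text
(no output)
```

View pics/chk_top8.png

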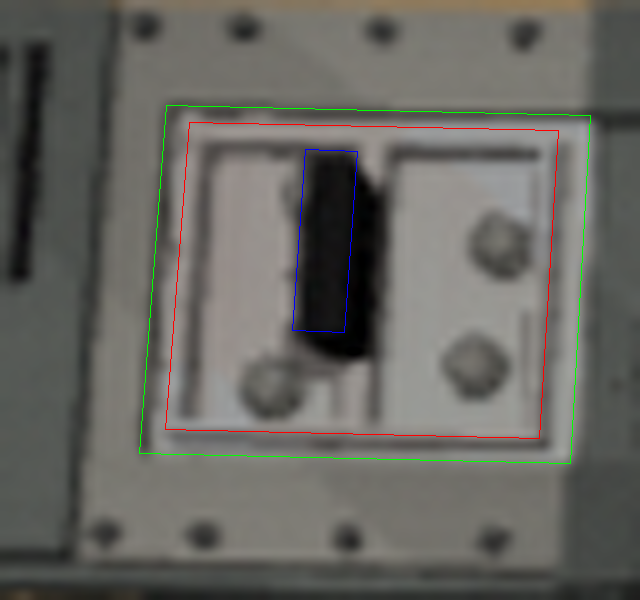

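View pics/chk_scene8.png

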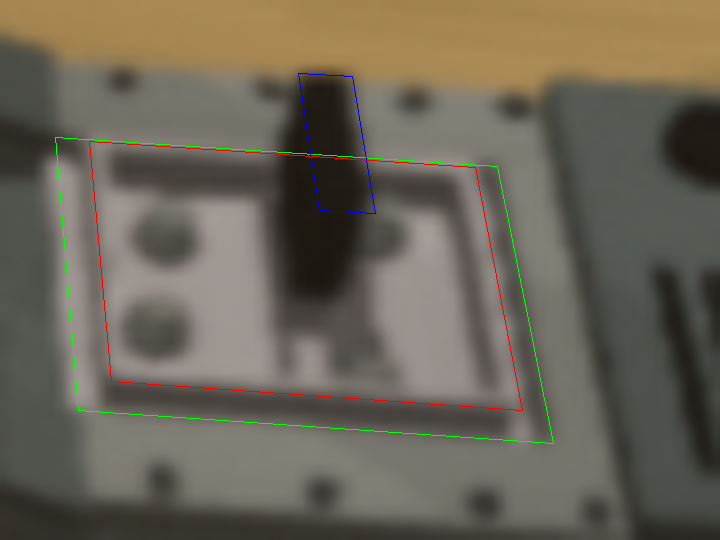

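```bash
python3 - <<'E'
from h import *
v=[]
for n,(x,y,w,h),W in(('top8',(222,172,28,54),11),('scene8',(396,186,28,54),11)):
    c=cv2.resize(cv2.imread(f'pics/{n}.png')[y:y+h,x:x+w],None,fx=W,fy=W,interpolation=cv2.INTER_CUBIC)
    s=load(n); seat,yaw=((.4798,.1445),93.85) if n=='top8' else ((.4804,.1471),93.9)
    a=np.radians(yaw); X=np.array([np.cos(a),np.sin(a)]); Y=np.array([-X[1],X[0]])
    pt=lambda px,py,z:[*(np.array(seat)+px*X+py*Y),z]
    for px,hy,z,col in((-.06,.048,.036,(0,0,255)),(-.065,.048,.036,(255,0,0)),(-.06,.08,.047,(0,255,0))):
        p=proj(s,[pt(px,hy,z),pt(px,-hy,z)]); cv2.polylines(c,[(((p-[x,y])+.5)*W-.5).round().astype(int)],False,col,1)
    v.append(c)
cv2.imwrite('pics/chk2.png',np.hstack(v))
E
```

```text
(no output)
```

View pics/chk2.png

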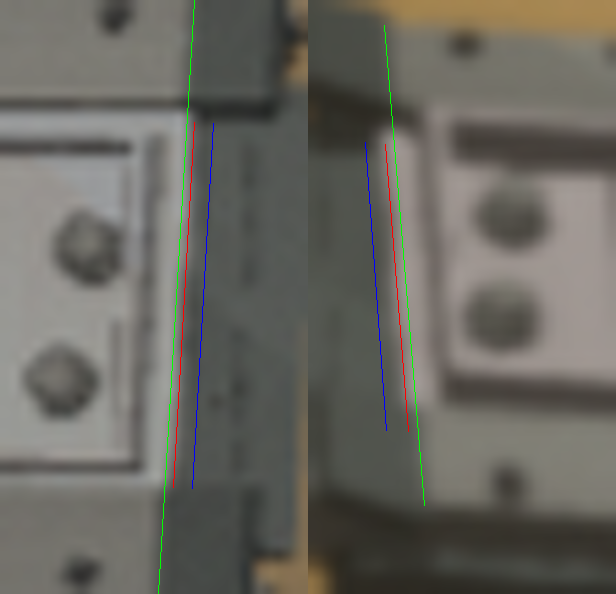

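The slab's trailing edge lies on the predicted home line in both views. All four studs show, and the ring's pixel position has not changed. I hand in.

```bash
python3 -c "
from cell import manip
print(manip.hand_in()); print(manip.state()['t'])"
```

```text
the job is handed in; nothing more can be done
None
the job is handed in; nothing more can be done
```

I gripped the aluminium tray by its black grip and carried it level to the dock. It went through the mouth into both grooves and up to the stop. I then let go and moved the arm clear. The job was handed in at about 15 s, and hand-in reports no verdict.

**Last checks:**
- **At the stop:** it held firm at about 13 N, giving 0.3 mm for 2 mm commanded. The grip was then at y = 0.146 m, where I had measured the seat at 0.1445–0.147 m.
- **Home and straight:** the slab's trailing edge lies on the home line in both views, to about 1 mm by eye.
- **Studs and ring:** all four studs are visible in the wells, and the ring's pixel position is unchanged.
- **Released:** the gripper stands clear, with no force on the tool beyond noise.

**Disagreements:**
- **Between cameras:** the two cameras differed by about 2.6 mm on the dock position along the slide.
- **Rim and grip overlay:** in the scene view the rim and grip appeared about 2–3 mm short of the predicted outline. I put this down to calibration, because the trailing edge and the firm stop both say home.

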